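# Sort the parts stripped from a printer into their trays

### The arm

A 7-joint arm with a two-finger parallel gripper is mounted at the origin on the work surface. World frame = base frame: x ahead of the robot, y to its left, z up, the work surface at z = 0. Lengths are in m, angles in rad, forces in N, time in s.
With the tool pointing down it reaches from about 0.35 to 0.9 m from the base axis. Payload 8.1 kg.
Tool frame: the origin (TCP) lies on the centre line of the jaws, within the pads' length; the fingertips stand 19 mm ahead of it and the grasp point (between the pads) is the TCP (arm.tip_reach is the distance from the TCP to the fingertips, in m); z points along the fingers, y is the line along which they close (so a half turn about z gives the same grasp; the last joint's range is limited). The gripper opens to 92 mm and grips with 3 to 60 N. Pads are 19 mm wide; open, the fingers measure 130 mm over their backs; the gripper's body (75 mm by 190 mm) begins 47 mm behind the grasp point.
Start: joints at [1.207, 0.434, 0.025, 1.573, -0.012, 1.134, -0.075], TCP at [0.161, -0.604, 0.246] pointing down, gripper open.
Joint ranges: [-2.62, 2.62], [-0.44, 2.09], [-1.27, 1.32], [0.08, 2.57], [-1.32, 4.46], [0.12, 2], [-2.74, 2.74]. Speed limits (rad/s): [2.22, 2.22, 3.01, 3.01, 3.14, 3.14, 3.14].

### API

Orientations are given as a rotation vector (axis times angle).
In Python, from cell import arm gives the robot as it stands.
- The arm moves only by the tool arm_command, never from a script. Its argument "targets" is a list that holds one entry, the list of rows, each a list of 6 numbers: the shift along the tool's x, y, z in m, then the turn, a rotation vector about the tool's x, y, z in rad. A call has 1 to 10 rows; each row shifts and turns the commanded pose from where the row before left it, along the tool's axes as they then stand; what a row does not reach is not made up. A row lasts 1/8 s, in which the tool goes at most 62.5 mm and 10.7 degrees, less where a joint would pass 70% of its speed; a pose out of reach is approached as far as the arm can. A call with a gripper value outside its range is refused whole. "jaw" is the finger opening in m, from 0 to 0.0918, set as the call begins (left out, the last holds). The fingers move at their own pace and stop on an object; "newtons" is the grip in N (left out, the last holds). Time passes only in rows, so rows that do not move let the fingers close. It gives the time, the measured TCP pose, the force, the opening and the grip force at its end, in the units of the state.
- arm.observe(): the state, without advancing time (a new reading comes with each control period).
- arm.get_image(name): name is "scene" or "side" or "wrist"; returns a dict with "pixels" (384x512x3 uint8, red, green, blue), "z_map" (384x512 float32, m along the optical axis (not along the pixel's ray), 0 where there is no reading), "fx", "fy", "cx", "cy" (pixels), "xyz" and "rotation" of the camera in the world; the wrist camera has in their place "T_tool_cam" (4x4, takes a point from camera to tool coordinates, whose origin is the TCP and whose axes are the flange's). Camera axes: x right, y down, z forward; pixel columns grow to the right and rows downward; lengths in m; the calibration is good to about 2 mm. A picture is of the moment at which its call begins: read the wrist's pose just before it.
- arm.sign_off(): hands the job in; it is judged then, once.
The state is a dict: "clock": time; "joints": joint angles; "dq": joint speeds; "joint_efforts": joint torques, N m; "position": TCP position; "ee_rot": TCP orientation; "force": force on the tool from outside, world axes, zero at the start; "ft_torque": the same for the moment, N m; "width": opening from 0.0 (shut) to 1.0 (fully open); "gripper_force": force on a finger pad.
Only numpy, scipy, OpenCV 4.12 (cv2) and the standard library are available. Lean on these libraries where they do the work, as an engineer would, in place of code of your own. Each camera call takes 0.05 s, during which the arm holds its last target. There are 200 camera calls.

### The job

Sort the parts that came off the stripped 3D printer into the parts trays: the two stepper motors into the blue tray, the two fans into the yellow tray and the orange clamp into the green tray, one part to a bay. Set each one down flat on the tray's floor without dropping it, the motors standing with their shafts up and the clamp on its base, and do not knock or shift the turquoise boat and the red pot that stand among them.

Things in the scene. Friction and masses are not known exactly. Their poses are not given: they have to be found in the camera images.
- motor_a_mid (a point): the first stepper motor standing on its rear face: square body 42 x 42 x 34 mm high, silver end caps and black middle, 220 g, with a round boss and a steel shaft with a toothed pulley rising from the middle of its top face to 56 mm above its foot. A small white socket sticks out 6 mm from the foot of its -x side, so grip it across the two plain faces (along its y, 42 mm). This point: centre of the body, 17 mm above its foot; z is along the shaft, up
- motor_b_mid (a point): the second stepper motor standing on its rear face: square body 42 x 42 x 34 mm high, silver end caps and black middle, 220 g, with a round boss and a steel shaft with a toothed pulley rising from the middle of its top face to 56 mm above its foot. A small white socket sticks out 6 mm from the foot of its -x side, so grip it across the two plain faces (along its y, 42 mm). This point: centre of the body, 17 mm above its foot; z is along the shaft, up
- fan_a_mid (a point): the first black square axial fan lying flat, 40 x 40 x 20 mm high, 45 g, with grey blades and a round white sticker on its hub; any two opposite sides can be gripped. This point: its centre, 10 mm above its underside; z up, x and y square to its sides
- fan_b_mid (a point): the second black square axial fan lying flat, 40 x 40 x 20 mm high, 45 g, with grey blades and a round white sticker on its hub; any two opposite sides can be gripped. This point: its centre, 10 mm above its underside; z up, x and y square to its sides
- clamp_mid (a point): bright orange printed rod clamp, 35 g: base 46 mm (x) by 30 mm (y) and 8 mm high, with a block 29 mm (x) by 30 mm (y) on its middle up to 28 mm above the bench, a steel bearing seen in its ends. Grip it across the 30 mm (along its y). This point: its centre, 14 mm above its underside; z up
- tray_blue: shallow open blue plastic parts tray fixed to the bench, home of the motors; outside 126 mm along its x by 137 mm along its y, 32 mm high; walls 3 mm, floor 3 mm thick. A divider 3 mm thick and 20 mm high runs along the tray's x through its middle and makes two equal open bays, each 120 mm (x) by 64 mm (y) inside, centred at y = +34 mm and y = -34 mm of the tray. Origin: centre of the underside; z up. Stands anywhere in front of the arm, turned up to 17 degrees
- tray_yellow: shallow open yellow plastic parts tray fixed to the bench, home of the fans; outside 126 mm along its x by 137 mm along its y, 32 mm high; walls 3 mm, floor 3 mm thick. A divider 3 mm thick and 20 mm high runs along the tray's x through its middle and makes two equal open bays, each 120 mm (x) by 64 mm (y) inside, centred at y = +34 mm and y = -34 mm of the tray. Origin: centre of the underside; z up. Stands anywhere in front of the arm, turned up to 17 degrees
- tray_green: shallow open green plastic parts tray fixed to the bench, home of the printed clamp; outside 126 mm along its x by 137 mm along its y, 32 mm high; walls 3 mm, floor 3 mm thick. A divider 3 mm thick and 20 mm high runs along the tray's x through its middle and makes two equal open bays, each 120 mm (x) by 64 mm (y) inside, centred at y = +34 mm and y = -34 mm of the tray. Origin: centre of the underside; z up. Stands anywhere in front of the arm, turned up to 17 degrees
- boat: loose turquoise printed toy boat, 58 x 30 x 48 mm high, 30 g, standing among the parts, not to be disturbed. Origin: centre of its underside; x towards its bow
- pot: loose red lattice pot, 50 mm across and 55 mm high, 40 g, standing among the parts, not to be disturbed. Origin: centre of its underside
There are look-alikes about, which are no part of the job. What is shaped like the part that bears motor_a_mid but purple is not meant.

How it is judged:
At the end, for the whole second after the job is handed in: Motors in the blue tray, shafts up, one per bay; fans flat in the yellow tray, one per bay; clamp on its base in a bay of the green tray. All level within 0.15 rad, on the tray floor within 4 mm, released and still. Boat and pot upright, within 15 mm of their start (x of motor_a_mid in the frame of tray_blue between -0.06 and 0.06 m and y of motor_a_mid in the frame of tray_blue between -0.066 and 0.066 m and z of motor_a_mid in the frame of tray_blue between 0.016 and 0.024 m and linear speed of each of motor_a, motor_b, fan_a, fan_b, clamp below 0.02 m/s and angular speed of each of motor_a, motor_b, fan_a, fan_b, clamp below 0.2 rad/s and angle between each of motor_a_mid, motor_b_mid, clamp_mid's own z axis and vertical below 0.15 rad and x of motor_b_mid in the frame of tray_blue between -0.06 and 0.06 m and y of motor_b_mid in the frame of tray_blue between -0.066 and 0.066 m and z of motor_b_mid in the frame of tray_blue between 0.016 and 0.024 m and x of fan_a_mid in the frame of tray_yellow between -0.06 and 0.06 m and y of fan_a_mid in the frame of tray_yellow between -0.066 and 0.066 m and z of fan_a_mid in the frame of tray_yellow between 0.009 and 0.017 m and angle between the z axis of each of fan_a_mid, fan_b_mid and the z axis of tray_yellow, either way round below 0.15 rad and x of fan_b_mid in the frame of tray_yellow between -0.06 and 0.06 m and y of fan_b_mid in the frame of tray_yellow between -0.066 and 0.066 m and z of fan_b_mid in the frame of tray_yellow between 0.009 and 0.017 m and x of clamp_mid in the frame of tray_green between -0.06 and 0.06 m and y of clamp_mid in the frame of tray_green between -0.066 and 0.066 m and z of clamp_mid in the frame of tray_green between 0.013 and 0.021 m and ((y of motor_a_mid in the frame of tray_blue above 0 m and y of motor_b_mid in the frame of tray_blue below 0 m) or (y of motor_a_mid in the frame of tray_blue below 0 m and y of motor_b_mid in the frame of tray_blue above 0 m)) and ((y of fan_a_mid in the frame of tray_yellow above 0 m and y of fan_b_mid in the frame of tray_yellow below 0 m) or (y of fan_a_mid in the frame of tray_yellow below 0 m and y of fan_b_mid in the frame of tray_yellow above 0 m)) and distance of each of boat, pot from where it was at the start of the episode below 0.015 m and angle between each of boat, pot's own z axis and vertical below 0.2 rad); the robot touches nothing.
It fails at once if the turquoise boat is pushed more than 15 mm from its place or tipped over (distance of boat from where it was at the start of the episode above 0.015 m or angle between boat's own z axis and vertical above 0.35 rad).
It fails at once if the red pot is pushed more than 15 mm from its place or tipped over (distance of pot from where it was at the start of the episode above 0.015 m or angle between pot's own z axis and vertical above 0.35 rad).
It fails at once if a motor is dropped (it falls free of the gripper by more than about 20 mm) ((linear speed of motor_a above 0.65 m/s and contact force between the fingers and motor_a below 0.02 N) or (linear speed of motor_b above 0.65 m/s and contact force between the fingers and motor_b below 0.02 N)).
It fails at once if a fan is dropped (it falls free of the gripper by more than about 20 mm) ((linear speed of fan_a above 0.65 m/s and contact force between the fingers and fan_a below 0.02 N) or (linear speed of fan_b above 0.65 m/s and contact force between the fingers and fan_b below 0.02 N)).
It fails at once if a clamp is dropped (it falls free of the gripper by more than about 20 mm) ((linear speed of clamp above 0.65 m/s and contact force between the fingers and clamp below 0.02 N)).
It also fails if it takes over 138 s, if anything falls off the work surface, if the arm or the gripper's body presses on something with over 40 N, if the wrist force passes 120 N, or if a joint passes its speed limit or range.

## Working session

There is one attempt and no reset: what is moved stays moved. The work goes in short steps, Python scripts to look and compute and a tool call to move; the robot and the scene stay as the last step left them, time stands still between calls to the robot, and variables do not carry over. Pictures are saved under pics/ and viewed, at most 14 in all, crops included, and the job is handed in when it is done.

Besides the shell and the picture viewer there is one more tool, called after "Call:" as name([rows], argument=value, ...), one row to a line, values as JSON. arm_command: Moves the arm, as the interface text tells. Its arguments: {"type":"object","properties":{"targets":{"type":"array","items":{"type":"array","items":{"type":"array","items":{"type":"number"}}}},"jaw":{"type":"number"},"newtons":{"type":"number"}},"required":["targets"]}

```bash
mkdir -p pics; ls; python3 - <<'E'
from cell import arm
import cv2,numpy as np
s=arm.observe();print({k:np.round(v,3).tolist() for k,v in s.items()})
for n in("scene","side"):
    d=arm.get_image(n);cv2.imwrite(f"pics/{n}0.png",d["pixels"][:,:,::-1]);np.savez(f"{n}0.npz",**d)
    print(n,d["xyz"],np.round(d["rotation"],3),d["fx"],d["cx"],d["cy"])
E
```

```text
pics
{'clock': 0.0, 'joints': [1.207, 0.435, 0.025, 1.574, -0.012, 1.134, -0.075], 'dq': [-0.002, 0.0, 0.001, 0.001, 0.001, -0.002, -0.0], 'joint_efforts': [-0.001, -66.784, 0.984, -31.446, -0.061, 0.043, 0.0], 'position': [0.161, -0.603, 0.245], 'ee_rot': [-3.113, -0.408, 0.001], 'force': [-0.278, -1.086, -0.355], 'ft_torque': [-0.004, 0.015, -0.02], 'gripper_force': 0.0, 'width': 0.998}
scene [0.95165881 0.49130794 0.70778199] [-0.935 -2.505  1.014] 346.692853898656 254.7737017208652 191.88741012335967
side [ 0.43398255 -0.64153193  0.88029381] [-2.461  0.159 -0.041] 445.38362430420295 257.80844076505053 197.00623304768803
```

View pics/scene0.png

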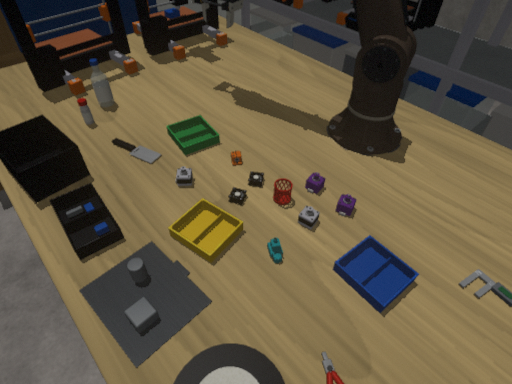

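View pics/side0.png

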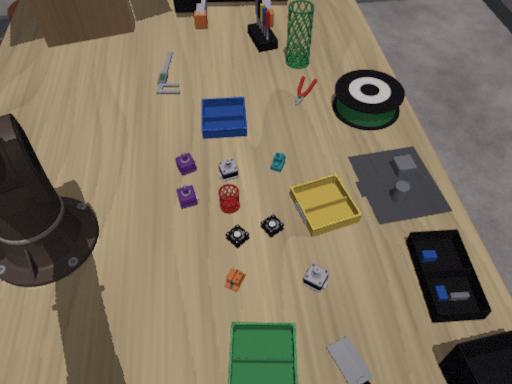

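Two silver motors: scene pixels (309,216) and (184,175), side pixels (229,168) and (316,276). The purple look-alikes (side 185,162 and 187,196) are excluded. The fans are at side (237,236) and (272,225), and the clamp at (235,279). Next I build a top-down map and fit poses, and save enlarged crops of the candidates to confirm them.

```bash
cat >h.py <<'E'
import numpy as np,cv2
from scipy.spatial.transform import Rotation as R
def cloud(d,T=None):
    z=d["z_map"];v,u=np.mgrid[:z.shape[0],:z.shape[1]]
    P=np.stack([(u-d["cx"])/d["fx"]*z,(v-d["cy"])/d["fy"]*z,z],-1)
    if T is None:
        r=np.array(d["rotation"]);Rm=r if r.shape==(3,3) else R.from_rotvec(r).as_matrix();t=np.array(d["xyz"])
    else: Rm,t=T[:3,:3],T[:3,3]
    W=P@Rm.T+t; W[z<=0]=np.nan
    return W
E
python3 - <<'E'
from h import *
ims={n:np.load(n+"0.npz") for n in("scene","side")}
S=700 # px/m
x0,x1,y0,y1=.2,.95,-.75,.4
out=[]
for n,d in ims.items():
    W=cloud(d);bench=W[...,2];print(n,np.nanmedian(bench[(abs(bench)<.02)]))
    H=np.zeros((int((x1-x0)*S),int((y1-y0)*S),3),np.uint8);Z=np.full(H.shape[:2],-9.)
    ok=np.isfinite(W[...,0]);p=W[ok];c=d["pixels"][ok]
    i=((x1-p[:,0])*S).astype(int);j=((y1-p[:,1])*S).astype(int)
    k=(i>=0)&(j>=0)&(i<H.shape[0])&(j<H.shape[1])&(p[:,2]<.1)
    o=np.argsort(p[k,2]);H[i[k][o],j[k][o]]=c[k][o]
    out.append(cv2.dilate(H,np.ones((2,2)))[:,:,::-1])
    # clusters above bench
    m=((W[...,2]>.008)&(W[...,2]<.09)&(W[...,0]>.2)&(W[...,0]<.95)&(abs(W[...,1])<.75)).astype(np.uint8)
    N,L,st,_=cv2.connectedComponentsWithStats(m,connectivity=4)
    for q in range(1,N):
        if st[q,4]<60: continue
        P=W[L==q];r=cv2.minAreaRect(P[:,:2].astype(np.float32)*1000)
        print(n,st[q,:5],"ctr",np.round(r[0]),"size",np.round(r[1]),"ang",round(r[2]),"zmax",np.round(P[:,2].max(),3),"rgb",np.median(d["pixels"][L==q],0))
cv2.imwrite("pics/map.png",out[1][:525,:800])
d=ims["side"]["pixels"]
c=cv2.resize(d[145:300,165:340,::-1],None,fx=4.4,fy=3.8,interpolation=cv2.INTER_CUBIC);cv2.imwrite("pics/crop.png",c[:600,:800])
E
```

```text
scene -0.0007726352700367367
scene [ 92  80  22  25 342] ctr [ 605. -725.] size [32. 56.] ang 72 zmax 0.09 rgb [81. 79. 73.]
scene [ 77  98  16  25 221] ctr [ 701. -656.] size [28. 30.] ang 63 zmax 0.09 rgb [79. 72. 66.]
scene [166 115  53  38 723] ctr [ 473. -351.] size [146. 129.] ang 82 zmax 0.034 rgb [33. 54. 29.]
scene [   4  120   68   38 1261] ctr [ 883. -524.] size [117. 181.] ang 6 zmax 0.09 rgb [12. 11.  8.]
scene [112 138  24  12 124] ctr [ 670. -455.] size [22. 88.] ang 20 zmax 0.015 rgb [34.5 30.  24.5]
scene [  28  150   61   47 1363] ctr [ 879. -392.] size [142.   9.] ang 6 zmax 0.09 rgb [13. 11.  8.]
scene [231 150  10  13 103] ctr [ 439. -165.] size [34. 28.] ang 50 zmax 0.03 rgb [123.  68.  28.]
scene [175 166  17  18 248] ctr [ 614. -191.] size [43. 47.] ang 52 zmax 0.054 rgb [95.5 93.  89. ]
scene [248 171  16  13 151] ctr [452. -57.] size [42. 40.] ang 38 zmax 0.021 rgb [49. 46. 39.]
scene [305 172  20  19 259] ctr [342.  73.] size [48. 41.] ang 11 zmax 0.056 rgb [65. 38. 71.]
scene [274 178  18  21 175] ctr [442.  43.] size [52. 47.] ang 47 zmax 0.057 rgb [98. 4
[... 3143 characters left out ...]
[ 33.  64. 126.]
side [303 264  26  27 440] ctr [ 607. -193.] size [45. 42.] ang 52 zmax 0.054 rgb [136.5 134.  141. ]
side [226 269  17  19 225] ctr [ 434. -169.] size [42. 30.] ang 55 zmax 0.031 rgb [158.  96.  57.]
side [434 286  14  14 142] ctr [ 864. -259.] size [31. 22.] ang 86 zmax 0.019 rgb [ 35.  69. 135.]
side [449 292  21   8 133] ctr [ 898. -272.] size [14. 40.] ang 88 zmax 0.021 rgb [91. 92. 97.]
side [228 323  69  61 920] ctr [ 471. -342.] size [117. 128.] ang 82 zmax 0.034 rgb [ 50. 108.  65.]
side [461 336  51  22 547] ctr [ 885. -395.] size [129.   2.] ang 6 zmax 0.09 rgb [13. 13. 14.]
side [440 348  32  36 632] ctr [ 810. -430.] size [ 4. 62.] ang 5 zmax 0.09 rgb [7. 7. 9.]
```

View pics/crop.png

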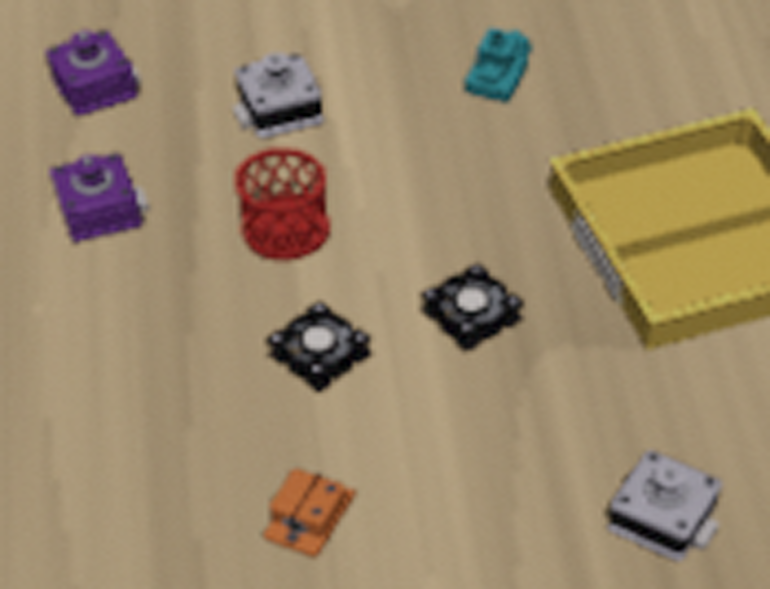

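The crop confirms the two silver motors, at crop (280,90) and (665,500). The purple pair is excluded, and the fans and clamp are clear. I'll start with the clamp.

```bash
cat >>h.py <<'E'
from cell import arm
def pose():
    s=arm.observe();p=np.array(s["position"]);M=R.from_rotvec(s["ee_rot"]).as_matrix()
    return s,p,M
def go(x,y,z,yaw):
    "turn about tool z needed, then shift in tool axes after the turn"
    s,p,M=pose();c,q=np.cos(np.radians(yaw)),np.sin(np.radians(yaw))
    G=np.array([[c,q,0],[q,-c,0],[0,0,-1]]);
    print("t",round(s["clock"],2),"at",p.round(4),"yaw",round(np.degrees(np.arctan2(M[1,0],M[0,0])),1),"w",round(s["width"]*91.8,1),
      "turn",R.from_matrix(M.T@G).as_rotvec().round(3),"shift",(G.T@(np.array([x,y,z])-p)).round(4))
def wrist(name=None,zlo=.008,zhi=.09,rng=.12):
    s,p,M=pose();d=arm.get_image("wrist");T=np.eye(4);T[:3,:3]=M;T[:3,3]=p
    W=cloud(d,T@np.array(d["T_tool_cam"]))
    if name: cv2.imwrite(f"pics/{name}.png",d["pixels"][:,:,::-1])
    m=((W[...,2]>zlo)&(W[...,2]<zhi)).astype(np.uint8)
    N,L,st,_=cv2.connectedComponentsWithStats(m,connectivity=4)
    print("bench",np.nanmedian(W[...,2][abs(W[...,2])<.006]).round(4))
    for q in range(1,N):
        if st[q,4]<300: continue
        P=W[L==q];r=cv2.minAreaRect(P[:,:2].astype(np.float32)*1000);b=st[q]
        print("px",b[:4],"ctr",np.round(r[0],1),"size",np.round(r[1],1),"ang",round(r[2],1),"z",np.round(np.percentile(P[:,2],[50,99]),3),"rgb",np.median(d["pixels"][L==q],0))
    return d,W
E
python3 -c "
from h import *
go(.437,-.167,.2,55)
print(arm.get_image('wrist')['T_tool_cam'])"
```

```text
t 0.1 at [ 0.161  -0.6035  0.245 ] yaw 14.9 w 91.8 turn [-0.001 -0.    -0.699] shift [ 0.5158 -0.0242  0.045 ]
[[-9.12269113e-06 -9.67774195e-01 -2.51819594e-01  6.75998900e-02]
 [ 9.99999913e-01 -1.13833149e-04  4.01247940e-04  1.05672683e-05]
 [-4.16982819e-04 -2.51819569e-01  9.67774111e-01 -1.39101537e-01]
 [ 0.00000000e+00  0.00000000e+00  0.00000000e+00  1.00000000e+00]]
```

Call:
arm_command([
  [[0,0,0,0,0,-0.14],[0,0,0,0,0,-0.14],[0,0,0,0,0,-0.14],[0,0,0,0,0,-0.14],[0,0,0,0,0,-0.14]],
])

```text
clock: 0.78
position: [0.1611, -0.6037, 0.2454]
ee_rot: [-2.782, -1.458, -0.0]
force: [-0.8, 0.2, 0.3]
width: 0.998
gripper_force: 0.0
```

Call:
arm_command([
  [[0.05,-0.0024,0.0045,0,0,0],[0.05,-0.0024,0.0045,0,0,0],[0.05,-0.0024,0.0045,0,0,0],[0.05,-0.0024,0.0045,0,0,0],[0.05,-0.0024,0.0045,0,0,0],[0.05,-0.0024,0.0045,0,0,0],[0.05,-0.0024,0.0045,0,0,0],[0.05,-0.0024,0.0045,0,0,0],[0.05,-0.0024,0.0045,0,0,0],[0.05,-0.0024,0.0045,0,0,0]],
])

```text
clock: 2.02
position: [0.4285, -0.179, 0.2006]
ee_rot: [2.786, 1.451, -0.0]
force: [1.8, -0.7, 0.6]
width: 1.003
gripper_force: 0.0
```

Call:
arm_command([
  [[0.015,0,0,0,0,0],[0,0,0,0,0,0],[0,0,0,0,0,0]],
])

```text
clock: 2.4
position: [0.4357, -0.1695, 0.2006]
ee_rot: [2.787, 1.449, -0.001]
force: [-0.5, 0.2, 0.0]
width: 0.997
gripper_force: 0.0
```

```bash
python3 -c "
from h import *
go(.437,-.167,.2,55)
wrist('w1')"
```

```text
t 2.4 at [ 0.4357 -0.1695  0.2006] yaw 54.9 w 91.5 turn [-0.     0.001 -0.001] shift [ 0.0028 -0.0004  0.0006]
bench 0.0002
px [ 0  0 58 60] ctr [342.4  68.1] size [47.9 34.7] ang 11.1 z [0.033 0.046] rgb [41.  23.5 54.5]
px [109   0  46  15] ctr [432.4  25. ] size [ 8.6 34.9] ang 60.9 z [0.022 0.045] rgb [69. 22. 17.]
px [240   0  52  29] ctr [530.6 -41.7] size [26.3 40. ] ang 30.0 z [0.019 0.022] rgb [75.  72.  65.5]
px [181  43  52  57] ctr [452.  -56.4] size [40.  40.4] ang 38.0 z [0.019 0.022] rgb [58. 56. 49.]
px [397  69  63  50] ctr [ 609.3 -191.7] size [42.  42.8] ang 52.0 z [0.034 0.056] rgb [178. 180. 183.]
px [245 154  32  43] ctr [ 436.  -167.9] size [44.5 29.9] ang 59.0 z [0.028 0.03 ] rgb [227. 145.  77.]
px [376 212  51  40] ctr [ 534.1 -305.9] size [32.8 60.8] ang 29.2 z [0.024 0.033] rgb [49. 68. 40.]
px [313 283  57  29] ctr [ 424.2 -328.4] size [32.9 70.4] ang 33.5 z [0.019 0.033] rgb [ 49.5 106.5  58. ]
```

View pics/w1.png

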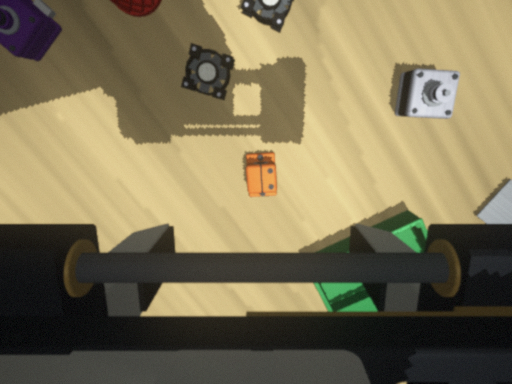

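```bash
python3 -c "
from h import *
go(.436,-.168,.022,58)"
```

```text
t 2.45 at [ 0.4357 -0.1696  0.2007] yaw 54.9 w 92.0 turn [-0.     0.001 -0.054] shift [ 0.0015 -0.0006  0.1787]
```

Call:
arm_command([
  [[0,0,0,0,0,-0.054],[0.0015,-0.0005,0.04,0,0,0],[0,0,0.04,0,0,0],[0,0,0.04,0,0,0],[0,0,0.03,0,0,0],[0,0,0.02,0,0,0],[0,0,0.008,0,0,0],[0,0,0,0,0,0]],
], jaw=0.065, newtons=15)

```text
clock: 3.45
position: [0.4366, -0.1672, 0.0227]
ee_rot: [-2.747, -1.525, 0.001]
force: [0.6, -0.4, 0.0]
width: 0.71
gripper_force: 0.0
```

Call:
arm_command([
  [[0,0,0,0,0,0],[0,0,0,0,0,0],[0,0,0,0,0,0],[0,0,0,0,0,0],[0,0,0,0,0,0],[0,0,0,0,0,0]],
], jaw=0.02)

```text
clock: 4.2
position: [0.437, -0.1666, 0.0229]
ee_rot: [2.746, 1.526, 0.0]
force: [-1.4, 0.5, 6.4]
width: 0.329
gripper_force: 15.0
```

Call:
arm_command([
  [[0,0,-0.02,0,0,0],[0,0,-0.04,0,0,0],[0,0,-0.04,0,0,0],[0,0,-0.04,0,0,0],[0,0,0,0,0,0]],
])

```text
clock: 4.82
position: [0.4386, -0.1669, 0.1653]
ee_rot: [2.742, 1.524, 0.005]
force: [0.2, 0.1, -1.1]
width: 0.331
gripper_force: 15.0
```

```bash
python3 -c "
from h import *
t=np.radians(-8);
go(.472-34*np.sin(t)/1000,-.349+.034*np.cos(t),.16,82)"
```

```text
t 4.83 at [ 0.4386 -0.1669  0.1653] yaw 58.1 w 30.4 turn [ 0.005  0.    -0.417] shift [-0.1417  0.0584  0.0053]
```

Call:
arm_command([
  [[0,0,0,0,0,-0.14],[0,0,0,0,0,-0.14],[0,0,0,0,0,-0.137],[-0.04,0.02,0,0,0,0],[-0.05,0.02,0,0,0,0],[-0.05,0.018,0.005,0,0,0],[-0.05,0,0,0,0,0],[-0.05,0,0,0,0,0],[0,0,0,0,0,0],[0,0,0,0,0,0]],
])

```text
clock: 6.08
position: [0.4608, -0.4113, 0.1565]
ee_rot: [-2.369, -2.06, -0.0]
force: [-0.4, 0.4, 0.0]
width: 0.328
gripper_force: 15.0
```

```bash
python3 -c "
from h import *
go(.477,-.315,.16,82)
wrist('w2')"
```

```text
t 6.08 at [ 0.4608 -0.4113  0.1565] yaw 82.0 w 30.1 turn [-0.001 -0.002  0.001] shift [ 0.0976  0.0027 -0.0035]
bench 0.0004
px [182  24 171 180] ctr [ 472.7 -351.9] size [139.  128.3] ang 81.9 z [0.031 0.034] rgb [ 59. 109.  60.]
px [463 149  49 101] ctr [ 666.9 -453.3] size [ 21.7 100. ] ang 19.2 z [0.014 0.016] rgb [58. 54. 47.]
```

View pics/w2.png

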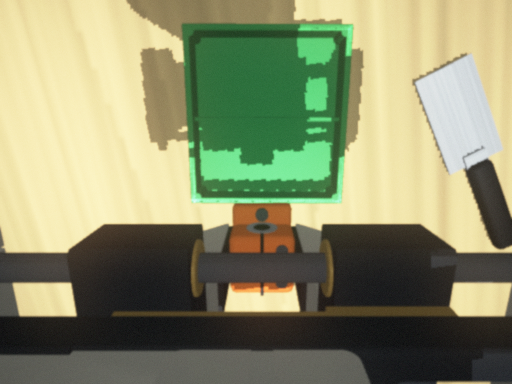

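The clamp is held level at (262,245). The green tray is measured at (472.7,-351.9) mm with yaw -8°. Placing the clamp in its near bay.

Call:
arm_command([
  [[0.0265,0.0035,0.01,0,0,0],[0,0,0.035,0,0,0],[0,0,0.035,0,0,0],[0,0,0.025,0,0,0],[0,0,0.015,0,0,0],[0,0,0.006,0,0,0],[0,0,0.003,0,0,0],[0,0,0,0,0,0]],
])

```text
clock: 7.12
position: [0.4686, -0.3866, 0.0293]
ee_rot: [2.37, 2.061, 0.0]
force: [-0.3, 1.1, 0.3]
width: 0.324
gripper_force: 15.0
```

```bash
python3 -c "
from h import *
go(.468,-.3856,.026,82);print(pose()[0]['force'])"
```

```text
t 7.12 at [ 0.4686 -0.3866  0.0293] yaw 82.0 w 29.8 turn [0.001 0.    0.001] shift [ 0.0009 -0.0007  0.0033]
[-0.33625971  1.05161967  0.34318843]
```

Call:
arm_command([
  [[0,0,0.003,0,0,0],[0,0,0.0005,0,0,0],[0,0,0,0,0,0]],
])

```text
clock: 7.5
position: [0.4686, -0.3868, 0.026]
ee_rot: [2.37, 2.061, 0.0]
force: [-0.7, 1.1, 4.7]
width: 0.325
gripper_force: 15.0
```

Call:
arm_command([
  [[0,0,0,0,0,0],[0,0,0,0,0,0],[0,0,0,0,0,0],[0,0,-0.03,0,0,0],[0,0,-0.05,0,0,0],[0,0,-0.05,0,0,0],[0,0,-0.03,0,0,0],[0,0,0,0,0,0]],
], jaw=0.06)

```text
clock: 8.5
position: [0.4695, -0.3872, 0.1879]
ee_rot: [2.367, 2.058, 0.002]
force: [-0.8, -0.9, -0.6]
width: 0.65
gripper_force: 0.0
```

```bash
python3 -c "
from h import *
go(.61,-.192,.2,142)"
```

```text
t 8.5 at [ 0.4695 -0.3872  0.1879] yaw 82.0 w 59.6 turn [ 0.003  0.004 -1.047] shift [ 0.0095  0.2403 -0.0121]
```

Call:
arm_command([
  [[0,0,0,0,0,-0.15],[0,0,0,0,0,-0.15],[0,0,0,0,0,-0.15],[0,0,0,0,0,-0.15],[0,0,0,0,0,-0.15],[0,0,0,0,0,-0.15],[0,0,0,0,0,-0.147]],
], jaw=0.08)

```text
clock: 9.38
position: [0.4676, -0.3861, 0.1837]
ee_rot: [-1.014, -2.971, -0.001]
force: [0.2, 0.1, -0.1]
width: 0.872
gripper_force: 0.0
```

Call:
arm_command([
  [[0.001,0.04,-0.002,0,0,0],[0.001,0.04,-0.002,0,0,0],[0.001,0.04,-0.002,0,0,0],[0.001,0.04,-0.002,0,0,0],[0.001,0.04,-0.002,0,0,0],[0.001,0.04,-0.002,0,0,0],[0,0,0,0,0,0],[0,0,0,0,0,0]],
])

```text
clock: 10.38
position: [0.6104, -0.194, 0.1959]
ee_rot: [-1.021, -2.969, 0.001]
force: [-0.1, -0.4, -0.8]
width: 0.872
gripper_force: 0.0
```

```bash
python3 -c "
from h import *
wrist('w3')
go(.6093,-.1917,.024,142)
wrist('w3',zlo=.03,zhi=.037)"
```

```text
bench 0.0005
px [320   0  60  42] ctr [538.5 -40.4] size [40.2 35.9] ang 30.1 z [0.018 0.021] rgb [50. 50. 45.]
px [367   0 145 205] ctr [672.9   4.4] size [128.9 139.9] ang 12.8 z [0.022 0.033] rgb [115. 102.  37.]
px [  0  72 148 152] ctr [ 476.3 -328.9] size [ 93.9 128.3] ang 82.0 z [0.021 0.033] rgb [51. 79. 45.]
px [242 157  44  46] ctr [ 610.2 -192.1] size [41.7 41.3] ang 52.1 z [0.034 0.056] rgb [162.  162.5 162.5]
px [  0 163  56  66] ctr [ 472.8 -393.9] size [38.  62.6] ang 6.5 z [0.026 0.033] rgb [121.  75.  41.]
t 10.43 at [ 0.6102 -0.1948  0.1961] yaw 142.0 w 79.6 turn [-0.001 -0.001 -0.001] shift [0.0026 0.0018 0.1721]
bench 0.0005
px [374   0 138 204] ctr [674.3  -0.8] size [128.4 129.2] ang 12.7 z [0.032 0.034] rgb [136. 115.  42.]
px [  0  72 143 152] ctr [ 477.8 -318.6] size [ 73.  128.2] ang 82.0 z [0.032 0.034] rgb [ 90. 187. 109.]
px [242 159  45  44] ctr [ 610.3 -192.4] size [42.  42.4] ang 51.8 z [0.034 0.037] rgb [179. 178. 167.]
px [  0 172  36  37] ctr [ 468.7 -388.6] size [30.8 28.8] ang 83.7 z [0.031 0.033] rgb [230. 132.  61.]
```

View pics/w3.png

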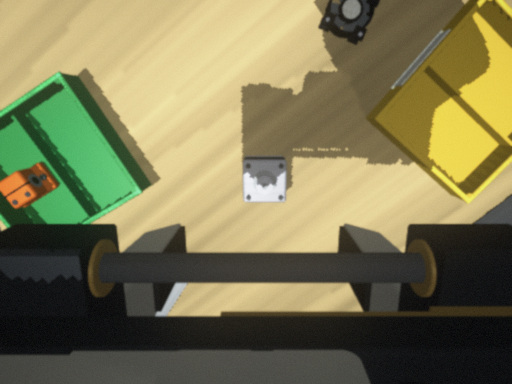

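The clamp sits flat in its green bay at (28,185), and the motor is at (265,180), square to the jaws. Gripping it.

Call:
arm_command([
  [[0.0015,0.002,0.02,0,0,0],[0,0,0.04,0,0,0],[0,0,0.04,0,0,0],[0,0,0.035,0,0,0],[0,0,0.025,0,0,0],[0,0,0.01,0,0,0],[0,0,0.002,0,0,0],[0,0,0,0,0,0]],
], newtons=30)

```text
clock: 11.48
position: [0.6117, -0.1914, 0.0262]
ee_rot: [1.022, 2.969, 0.0]
force: [1.2, -0.0, 0.4]
width: 0.871
gripper_force: 0.0
```

Call:
arm_command([
  [[0,0,0,0,0,0],[0,0,0,0,0,0],[0,0,0,0,0,0],[0,0,0,0,0,0],[0,0,0,0,0,0],[0,0,0,0,0,0]],
], jaw=0.03)

```text
clock: 12.22
position: [0.6111, -0.1913, 0.0253]
ee_rot: [-1.022, -2.97, 0.001]
force: [-1.3, -1.2, 2.5]
width: 0.454
gripper_force: 30.0
```

Call:
arm_command([
  [[0,0,-0.02,0,0,0],[0,0,-0.04,0,0,0],[0,0,-0.04,0,0,0],[0,0,-0.04,0,0,0],[0,0,0,0,0,0.16],[0,0,0,0,0,0.16],[0,0,0,0,0,0.16],[0,0,0,0,0,0.16],[0,0,0,0,0,0.16],[0,0,0,0,0,0.16]],
])

```text
clock: 13.48
position: [0.6112, -0.1905, 0.1664]
ee_rot: [2.283, 2.158, 0.001]
force: [-0.2, 0.1, -2.3]
width: 0.455
gripper_force: 30.0
```

```bash
python3 -c "
from h import *
go(.452,.28,.165,87)"
```

```text
t 13.47 at [ 0.6112 -0.1905  0.1664] yaw 86.8 w 41.8 turn [ 0.001 -0.001 -0.004] shift [ 0.4616 -0.1836  0.0014]
```

Call:
arm_command([
  [[0.046,-0.0185,0,0,0,0],[0.046,-0.0185,0,0,0,0],[0.046,-0.0185,0,0,0,0],[0.046,-0.0185,0,0,0,0],[0.046,-0.0185,0,0,0,0],[0.046,-0.0185,0,0,0,0],[0.046,-0.0185,0,0,0,0],[0.046,-0.0185,0,0,0,0],[0.046,-0.0185,0,0,0,0],[0.046,-0.0185,0,0,0,0]],
])

```text
clock: 14.72
position: [0.4496, 0.2798, 0.1664]
ee_rot: [2.278, 2.163, 0.002]
force: [2.1, 0.5, -2.9]
width: 0.457
gripper_force: 30.0
```

Call:
arm_command([
  [[0,0,0,0,0,0],[0,0,0,0,0,0]],
])

```text
clock: 14.98
position: [0.4503, 0.2778, 0.1658]
ee_rot: [2.277, 2.164, 0.0]
force: [0.8, -0.3, -2.1]
width: 0.451
gripper_force: 30.0
```

```bash
python3 -c "
from h import *
wrist('w4')
t=np.radians(-3)
go(.452-.034*np.sin(t),.357+.034*np.cos(t),.0285,87)"
```

```text
bench 0.0004
px [176   0 169 179] ctr [453.2 357. ] size [138.1 128.4] ang 87.2 z [0.031 0.034] rgb [ 43.  61. 116.]
t 15.03 at [0.4508 0.277  0.1656] yaw 87.0 w 41.8 turn [ 0.     0.001 -0.001] shift [ 0.114  -0.003   0.1371]
```

Call:
arm_command([
  [[0.038,-0.001,0,0,0,0],[0.038,-0.001,0,0,0,0],[0.038,0,0.01,0,0,0],[0,0,0.03,0,0,0],[0,0,0.03,0,0,0],[0,0,0.03,0,0,0],[0,0,0.02,0,0,0],[0,0,0.01,0,0,0],[0,0,0.004,0,0,0],[0,0,0,0,0,0]],
])

```text
clock: 16.27
position: [0.4547, 0.3921, 0.0317]
ee_rot: [2.279, 2.163, 0.001]
force: [0.1, 0.5, -2.7]
width: 0.454
gripper_force: 30.0
```

```bash
python3 -c "
from h import *
go(.4549,.391,.0283,87);print(pose()[0]['force'])"
```

```text
t 16.27 at [0.4547 0.3921 0.0317] yaw 87.0 w 41.7 turn [ 0.001 -0.001  0.   ] shift [-0.0011  0.0003  0.0034]
[ 0.13300758  0.47524086 -2.67631984]
```

Call:
arm_command([
  [[0,0,0.003,0,0,0],[0,0,0.0005,0,0,0],[0,0,0,0,0,0]],
])

```text
clock: 16.65
position: [0.4546, 0.3921, 0.0283]
ee_rot: [2.278, 2.163, 0.001]
force: [-0.2, -1.9, 4.1]
width: 0.457
gripper_force: 30.0
```

Call:
arm_command([
  [[0,0,0,0,0,0],[0,0,0,0,0,0],[0,0,0,0,0,0],[0,0,-0.03,0,0,0],[0,0,-0.05,0,0,0],[0,0,-0.05,0,0,0],[0,0,-0.03,0,0,0],[0,0,0,0,0,0]],
], jaw=0.07)

```text
clock: 17.65
position: [0.4552, 0.3931, 0.1904]
ee_rot: [2.279, 2.163, 0.008]
force: [-0.3, -1.1, -0.5]
width: 0.759
gripper_force: 0.0
```

```bash
python3 -c "
from h import *
go(.45,.148,.2,14)"
```

```text
t 17.65 at [0.4552 0.3931 0.1904] yaw 87.0 w 69.7 turn [ 1.000e-03 -5.000e-03  1.274e+00] shift [-0.0644  0.2365 -0.0096]
```

Call:
arm_command([
  [[0,0,0,0,0,0.16],[0,0,0,0,0,0.16],[0,0,0,0,0,0.16],[0,0,0,0,0,0.16],[0,0,0,0,0,0.16],[0,0,0,0,0,0.16],[0,0,0,0,0,0.16],[0,0,0,0,0,0.154]],
])

```text
clock: 18.65
position: [0.4539, 0.3913, 0.1862]
ee_rot: [3.118, 0.375, -0.003]
force: [-1.3, -0.8, -0.5]
width: 0.756
gripper_force: 0.0
```

Call:
arm_command([
  [[-0.0107,0.0395,-0.0016,0,0,0],[-0.0107,0.0395,-0.0016,0,0,0],[-0.0107,0.0395,-0.0016,0,0,0],[-0.0107,0.0395,-0.0016,0,0,0],[-0.0107,0.0395,-0.0016,0,0,0],[-0.0107,0.0395,-0.0016,0,0,0],[0,0,0,0,0,0],[0,0,0,0,0,0]],
])

```text
clock: 19.65
position: [0.4492, 0.1467, 0.1967]
ee_rot: [-3.118, -0.383, 0.001]
force: [-1.0, -0.6, 0.3]
width: 0.761
gripper_force: 0.0
```

```bash
python3 -c "
from h import *
wrist('w5',zlo=.03,zhi=.0375)
go(.45,.148,.024,14)"
```

```text
bench 0.0004
px [401   0 111  51] ctr [623.1  15.3] size [37.1 98.4] ang 11.5 z [0.032 0.034] rgb [243. 237. 107.]
px [  0  37 129 172] ctr [452.5 344.1] size [112.4 128.3] ang 87.2 z [0.032 0.034] rgb [ 52.  64. 105.]
px [ 0 89 29 53] ctr [455.  380.7] size [44.2 25.1] ang 6.2 z [0.036 0.037] rgb [105. 108. 118.]
px [239 161  44  43] ctr [449.1 148. ] size [41.5 41.3] ang 13.3 z [0.034 0.037] rgb [135. 134. 134.]
px [284 283  42  29] ctr [340.1  72.9] size [35.6 42.2] ang 13.2 z [0.034 0.037] rgb [128.5  72.  168. ]
t 19.7 at [0.4492 0.1473 0.1968] yaw 14.1 w 70.2 turn [-0.     0.001  0.002] shift [ 0.0009 -0.0005  0.1728]
```

View pics/w5.png

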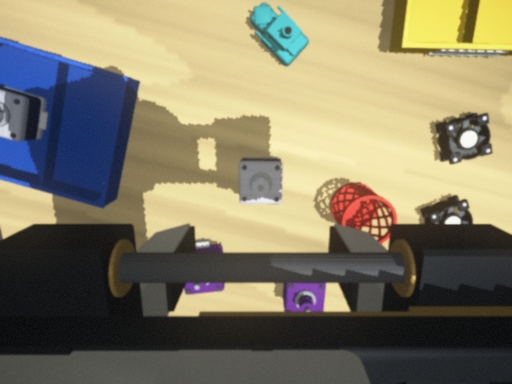

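Motor 1 is at (261,180), silver, standing clear of the pot at (363,210). The first motor stands in the blue tray's far bay.

Call:
arm_command([
  [[0,-0.0005,0.02,0,0,0.012],[0,0,0.04,0,0,0],[0,0,0.04,0,0,0],[0,0,0.035,0,0,0],[0,0,0.025,0,0,0],[0,0,0.01,0,0,0],[0,0,0.003,0,0,0],[0,0,0,0,0,0]],
])

```text
clock: 20.7
position: [0.4498, 0.1473, 0.0248]
ee_rot: [-3.12, -0.365, -0.001]
force: [0.9, -1.2, -0.7]
width: 0.762
gripper_force: 0.0
```

Call:
arm_command([
  [[0,0,0,0,0,0],[0,0,0,0,0,0],[0,0,0,0,0,0],[0,0,0,0,0,0],[0,0,0,0,0,0],[0,0,0,0,0,0]],
], jaw=0.03)

```text
clock: 21.45
position: [0.4496, 0.1471, 0.0246]
ee_rot: [-3.12, -0.365, -0.001]
force: [-1.4, 1.2, 6.2]
width: 0.456
gripper_force: 30.0
```

Call:
arm_command([
  [[0,0,-0.02,0,0,0],[0,0,-0.04,0,0,0],[0,0,-0.04,0,0,0],[0,0,-0.04,0,0,0],[0,0,0,0,0,-0.16],[0,0,0,0,0,-0.16],[0,0,0,0,0,-0.16],[0,0,0,0,0,-0.16],[0,0,0,0,0,-0.16],[0,0,0,0,0,-0.16]],
])

```text
clock: 22.7
position: [0.4488, 0.1464, 0.1639]
ee_rot: [-2.595, -1.771, 0.002]
force: [0.9, 0.3, -3.6]
width: 0.459
gripper_force: 30.0
```

Call:
arm_command([
  [[0,0,0,0,0,-0.16],[0,0,0,0,0,-0.16],[0,0,0,0,0,0]],
])

```text
clock: 23.08
position: [0.449, 0.1464, 0.1639]
ee_rot: [-2.286, -2.154, 0.002]
force: [-0.7, 0.4, -2.5]
width: 0.455
gripper_force: 30.0
```

```bash
python3 -c "
from h import *
t=np.radians(-2.8)
go(.4532+.034*np.sin(t),.357-.034*np.cos(t),.165,87)"
```

```text
t 23.07 at [0.449  0.1464 0.1639] yaw 86.6 w 41.8 turn [-0.001  0.    -0.007] shift [ 0.1765 -0.0067 -0.0011]
```

Call:
arm_command([
  [[0.044,-0.0017,0,0,0,-0.007],[0.044,-0.0017,0,0,0,0],[0.044,-0.0017,0,0,0,0],[0.0445,-0.0016,0,0,0,0],[0,0,0.035,0,0,0],[0,0,0.035,0,0,0],[0,0,0.035,0,0,0],[0,0,0.02,0,0,0],[0,0,0.008,0,0,0],[0,0,0,0,0,0]],
])

```text
clock: 24.32
position: [0.4519, 0.3234, 0.0312]
ee_rot: [2.279, 2.162, -0.001]
force: [0.4, -0.6, -2.5]
width: 0.454
gripper_force: 30.0
```

```bash
python3 -c "
from h import *
go(.4515,.323,.0276,87)"
```

```text
t 24.32 at [0.4519 0.3234 0.0312] yaw 87.0 w 41.6 turn [-0.     0.001 -0.   ] shift [-0.0004 -0.0004  0.0036]
```

Call:
arm_command([
  [[0,0,0.003,0,0,0],[0,0,0.0005,0,0,0],[0,0,0,0,0,0]],
])

```text
clock: 24.7
position: [0.4522, 0.3235, 0.0282]
ee_rot: [2.278, 2.163, 0.001]
force: [0.2, 0.2, -2.0]
width: 0.456
gripper_force: 30.0
```

Call:
arm_command([
  [[0,0,0,0,0,0],[0,0,0,0,0,0],[0,0,0,0,0,0],[0,0,-0.03,0,0,0],[0,0,-0.05,0,0,0],[0,0,-0.05,0,0,0],[0,0,-0.03,0,0,0],[0,0,0,0,0,0]],
], jaw=0.07)

```text
clock: 25.7
position: [0.4531, 0.3245, 0.1904]
ee_rot: [2.277, 2.163, 0.008]
force: [-0.9, -0.5, -0.0]
width: 0.763
gripper_force: 0.0
```

Call:
arm_command([
  [[0,0,0,0,0,0.145],[0,0,0,0,0,0.145],[0,0,0,0,0,0.145],[0,0,0,0,0,0.145],[0,0,0,0,0,0.145],[0,0,0,0,0,0.13],[0,0,0,0,0,0]],
])

```text
clock: 26.58
position: [0.4515, 0.3231, 0.1867]
ee_rot: [2.968, 1.026, -0.002]
force: [0.1, -0.5, -0.2]
width: 0.762
gripper_force: 0.0
```

```bash
python3 -c "
from h import *
go(.452,-.0564,.18,38)"
```

```text
t 26.57 at [0.4515 0.3231 0.1867] yaw 38.1 w 70.0 turn [0.    0.002 0.002] shift [-0.2332  0.2993  0.0067]
```

Call:
arm_command([
  [[-0.029,0.0374,0.0008,0,0,0],[-0.029,0.0374,0.0008,0,0,0],[-0.029,0.0374,0.0008,0,0,0],[-0.029,0.0374,0.0008,0,0,0],[-0.029,0.0374,0.0008,0,0,0],[-0.029,0.0374,0.0008,0,0,0],[-0.029,0.0374,0.0008,0,0,0],[-0.029,0.0374,0.0008,0,0,0],[0,0,0,0,0,0],[0,0,0,0,0,0]],
])

```text
clock: 27.82
position: [0.4537, -0.0547, 0.1811]
ee_rot: [-2.968, -1.028, 0.001]
force: [-0.0, 0.7, 0.1]
width: 0.764
gripper_force: 0.0
```

```bash
python3 -c "
from h import *
wrist('w6',zlo=.01)
go(.452,-.0564,.0205,38)"
```

```text
bench 0.0002
px [314   0 122  46] ctr [620.5 -40. ] size [36.7 93.6] ang 38.2 z [0.026 0.033] rgb [146. 134.  92.]
px [279  74  52  53] ctr [536.8 -38. ] size [39.9 40.2] ang 30.1 z [0.019 0.022] rgb [105. 102.  93.]
px [126  98  72  64] ctr [442.5  43.4] size [50.1 50. ] ang 83.5 z [0.05  0.056] rgb [103.  43.  32.]
px [  0 104  10  46] ctr [346.7 165.5] size [41.3  8.4] ang 30.0 z [0.015 0.022] rgb [43. 29. 50.]
px [241 164  43  43] ctr [452.  -56.3] size [40.4 39.8] ang 37.4 z [0.019 0.022] rgb [113. 111. 100.]
px [ 50 168  65  56] ctr [338.8  71.8] size [42.4 42.1] ang 12.1 z [0.034 0.055] rgb [109.  60. 136.]
t 27.88 at [ 0.4538 -0.0541  0.1812] yaw 38.2 w 70.0 turn [-0.001  0.     0.004] shift [-0.0028  0.0007  0.1607]
```

View pics/w6.png

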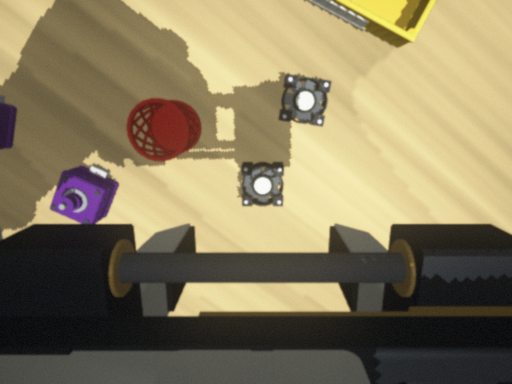

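Fan A is at (262,185), and fan B at (305,100) stays clear of the fingers. Gripping fan A.

Call:
arm_command([
  [[-0.003,0.0005,0.02,0,0,0.008],[0,0,0.04,0,0,0],[0,0,0.04,0,0,0],[0,0,0.03,0,0,0],[0,0,0.02,0,0,0],[0,0,0.0075,0,0,0],[0,0,0.0025,0,0,0],[0,0,0,0,0,0]],
], newtons=15)

```text
clock: 28.88
position: [0.4523, -0.0571, 0.0219]
ee_rot: [2.973, 1.014, 0.001]
force: [0.3, -0.2, -0.2]
width: 0.762
gripper_force: 0.0
```

Call:
arm_command([
  [[0,0,0,0,0,0],[0,0,0,0,0,0],[0,0,0,0,0,0],[0,0,0,0,0,0],[0,0,0,0,0,0],[0,0,0,0,0,0]],
], jaw=0.03)

```text
clock: 29.62
position: [0.452, -0.0575, 0.0216]
ee_rot: [2.974, 1.013, 0.0]
force: [-0.9, 0.4, 5.8]
width: 0.428
gripper_force: 15.0
```

Call:
arm_command([
  [[0,0,-0.02,0,0,0],[0,0,-0.04,0,0,0],[0,0,-0.04,0,0,0],[0,0,-0.04,0,0,0],[0,0,0,0,0,0]],
])

```text
clock: 30.25
position: [0.4536, -0.0575, 0.1639]
ee_rot: [2.972, 1.012, 0.008]
force: [-0.1, -0.3, -1.0]
width: 0.44
gripper_force: 15.0
```

```bash
python3 -c "
from h import *
t=np.radians(12.8)
go(.673-.034*np.sin(t),.0044+.034*np.cos(t),.16,102.8)
go(.673+.034*np.sin(t),.0044-.034*np.cos(t),.16,102.8)"
```

```text
t 30.25 at [ 0.4536 -0.0575  0.1639] yaw 37.6 w 40.4 turn [ 0.005 -0.002 -1.138] shift [0.0457 0.2276 0.0039]
t 30.25 at [ 0.4536 -0.0575  0.1639] yaw 37.6 w 40.4 turn [ 0.005 -0.002 -1.138] shift [-0.0223  0.2276  0.0039]
```

Call:
arm_command([
  [[0,0,0,0,0,-0.163],[0,0,0,0,0,-0.163],[0,0,0,0,0,-0.163],[0,0,0,0,0,-0.163],[0,0,0,0,0,-0.163],[0,0,0,0,0,-0.163],[0,0,0,0,0,-0.16]],
])

```text
clock: 31.12
position: [0.4511, -0.0573, 0.1601]
ee_rot: [-1.951, -2.46, 0.001]
force: [-0.2, 0.5, -1.0]
width: 0.431
gripper_force: 15.0
```

Call:
arm_command([
  [[0.0076,0.038,0,0,0,0],[0.0076,0.038,0,0,0,0],[0.0076,0.038,0,0,0,0],[0.0076,0.038,0,0,0,0],[0.0076,0.038,0,0,0,0],[0.0076,0.038,0,0,0,0],[0,0,0,0,0,0],[0,0,0,0,0,0]],
])

```text
clock: 32.12
position: [0.6629, 0.0373, 0.1598]
ee_rot: [-1.958, -2.454, 0.003]
force: [-1.3, 0.6, -1.2]
width: 0.435
gripper_force: 15.0
```

```bash
python3 -c "
from h import *
wrist('w7')
t=np.radians(12.8)
go(.673-.034*np.sin(t),.0044+.034*np.cos(t),.0246,102.8)"
```

```text
bench 0.0005
px [169   0  64  54] ctr [584.4 163.9] size [50.5 30.2] ang 61.0 z [0.022 0.049] rgb [ 43. 103. 104.]
px [ 0 96 50 62] ctr [447.2  43.4] size [42.6 48.4] ang 4.2 z [0.035 0.056] rgb [129.  51.  38.]
px [189 149 154  84] ctr [666.1  34.8] size [128.3  76.4] ang 12.7 z [0.032 0.034] rgb [178. 155.  60.]
px [ 83 210  52  16] ctr [530.5 -27.3] size [41.  16.5] ang 27.0 z [0.019 0.021] rgb [82. 76. 66.]
px [215 283  94  17] ctr [684.8 -61.2] size [86.7  5.7] ang 12.7 z [0.032 0.034] rgb [246. 239. 115.]
px [472 283  33  16] ctr [8.689e+02 4.000e-01] size [26.6 16.1] ang 12.5 z [0.052 0.054] rgb [135. 143. 148.]
t 32.17 at [0.6628 0.037  0.1603] yaw 102.8 w 39.7 turn [-0.002  0.     0.   ] shift [-0.      0.0027  0.1357]
```

View pics/w7.png

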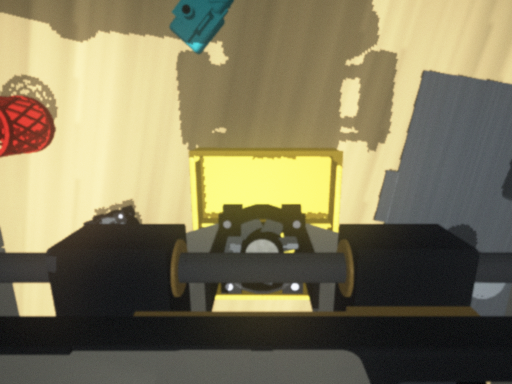

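Fan A is held level over the far yellow bay, at (262,250). Lowering it.

Call:
arm_command([
  [[0,0.0025,0.02,0,0,0],[0,0,0.035,0,0,0],[0,0,0.035,0,0,0],[0,0,0.025,0,0,0],[0,0,0.012,0,0,0],[0,0,0.0055,0,0,0],[0,0,0,0,0,0],[0,0,0,0,0,0],[0,0,0.002,0,0,0],[0,0,0,0,0,0]],
])

```text
clock: 33.42
position: [0.6666, 0.0382, 0.0271]
ee_rot: [1.959, 2.456, 0.0]
force: [0.1, 0.0, 0.1]
width: 0.432
gripper_force: 15.0
```

```bash
python3 -c "
from h import *
go(.6655,.0376,.0246,102.8);print(pose()[0]['force'])"
```

```text
t 33.42 at [0.6666 0.0382 0.0271] yaw 102.8 w 39.7 turn [0.    0.    0.001] shift [-0.0004 -0.0012  0.0025]
[0.13864084 0.01818717 0.06778694]
```

Next, fan B at (536.8,-38), yaw 30.

Call:
arm_command([
  [[0,0,0.0025,0,0,0],[0,0,0,0,0,0],[0,0,0,0,0,0]],
])

```text
clock: 33.8
position: [0.6668, 0.0382, 0.0246]
ee_rot: [1.959, 2.455, 0.0]
force: [0.6, -0.2, 2.5]
width: 0.434
gripper_force: 15.0
```

Call:
arm_command([
  [[0,0,0,0,0,0],[0,0,0,0,0,0],[0,0,0,0,0,0],[0,0,-0.03,0,0,0],[0,0,-0.05,0,0,0],[0,0,-0.05,0,0,0],[0,0,-0.02,0,0,0],[0,0,0,0,0,0]],
], jaw=0.07)

```text
clock: 34.8
position: [0.6675, 0.0385, 0.1763]
ee_rot: [1.958, 2.454, 0.004]
force: [-0.2, -0.8, -0.5]
width: 0.764
gripper_force: 0.0
```

Call:
arm_command([
  [[0,0,0,0,0,0.16],[0,0,0,0,0,0.16],[0,0,0,0,0,0.16],[0,0,0,0,0,0.16],[0,0,0,0,0,0.16],[0,0,0,0,0,0.16],[0,0,0,0,0,0.16],[0,0,0,0,0,0.15],[0,0,0,0,0,0]],
])

```text
clock: 35.92
position: [0.6657, 0.0382, 0.1728]
ee_rot: [3.033, 0.816, -0.004]
force: [0.3, -0.2, -0.7]
width: 0.765
gripper_force: 0.0
```

```bash
python3 -c "
from h import *
go(.5368,-.038,.17,30)"
```

```text
t 35.92 at [0.6657 0.0382 0.1728] yaw 30.1 w 70.2 turn [-0.     0.002  0.002] shift [-0.1497  0.0015  0.0028]
```

Call:
arm_command([
  [[-0.0375,0.0004,0.0007,0,0,0],[-0.0375,0.0004,0.0007,0,0,0],[-0.0375,0.0004,0.0007,0,0,0],[-0.0375,0.0003,0.0007,0,0,0],[0,0,0,0,0,0],[0,0,0,0,0,0]],
])

```text
clock: 36.67
position: [0.5378, -0.0379, 0.1714]
ee_rot: [-3.033, -0.818, -0.0]
force: [0.8, 0.5, 0.8]
width: 0.766
gripper_force: 0.0
```

```bash
python3 -c "
from h import *
wrist(zlo=.01)
go(.5368,-.038,.0205,30)"
```

```text
bench 0.0003
px [46  0 67 56] ctr [582.8 161.4] size [45.6 30.2] ang 60.7 z [0.024 0.049] rgb [41. 86. 85.]
px [196   0 205 124] ctr [660.4   2. ] size [103.1 139.6] ang 13.0 z [0.031 0.034] rgb [236. 224.  97.]
px [229   0  56  39] ctr [661.5  37.9] size [30.8 40.1] ang 12.7 z [0.022 0.025] rgb [104.  99.  82.]
px [240 164  44  44] ctr [536.9 -38. ] size [40.6 39.5] ang 29.6 z [0.019 0.022] rgb [92. 88. 77.]
px [ 99 202  67  37] ctr [454.9  48.4] size [24.3 48.1] ang 23.2 z [0.04  0.056] rgb [138.  48.  37.]
t 36.73 at [ 0.5381 -0.0376  0.1714] yaw 30.2 w 70.0 turn [-0.    -0.     0.003] shift [-0.0013 -0.0003  0.1509]
```

Call:
arm_command([
  [[-0.0013,0,0.02,0,0,0.005],[0,0,0.04,0,0,0],[0,0,0.04,0,0,0],[0,0,0.025,0,0,0],[0,0,0.015,0,0,0],[0,0,0.0075,0,0,0],[0,0,0.003,0,0,0],[0,0,0,0,0,0]],
])

```text
clock: 37.72
position: [0.5368, -0.0388, 0.0216]
ee_rot: [3.036, 0.807, 0.002]
force: [-0.4, -0.1, -0.8]
width: 0.761
gripper_force: 0.0
```

Call:
arm_command([
  [[0,0,0,0,0,0],[0,0,0,0,0,0],[0,0,0,0,0,0],[0,0,0,0,0,0],[0,0,0,0,0,0],[0,0,0,0,0,0]],
], jaw=0.03)

```text
clock: 38.48
position: [0.5364, -0.0389, 0.0213]
ee_rot: [3.036, 0.807, 0.0]
force: [-1.1, -0.0, 4.1]
width: 0.438
gripper_force: 15.0
```

Call:
arm_command([
  [[0,0,-0.02,0,0,0],[0,0,-0.04,0,0,0],[0,0,-0.04,0,0,0],[0,0,-0.04,0,0,0],[0,0,0,0,0,0]],
])

```text
clock: 39.1
position: [0.5382, -0.0388, 0.164]
ee_rot: [3.035, 0.807, 0.009]
force: [0.2, -0.8, -2.0]
width: 0.432
gripper_force: 15.0
```

Call:
arm_command([
  [[0,0,0,0,0,-0.16],[0,0,0,0,0,-0.16],[0,0,0,0,0,-0.16],[0,0,0,0,0,-0.16],[0,0,0,0,0,-0.16],[0,0,0,0,0,-0.16],[0,0,0,0,0,-0.16],[0,0,0,0,0,-0.15],[0,0,0,0,0,0]],
])

```text
clock: 40.22
position: [0.5357, -0.0389, 0.16]
ee_rot: [-1.966, -2.448, 0.001]
force: [-0.2, -0.3, -1.1]
width: 0.431
gripper_force: 15.0
```

```bash
python3 -c "
from h import *
t=np.radians(12.8)
go(.673+.034*np.sin(t),.0044-.034*np.cos(t),.0246,102.8)"
```

```text
t 40.23 at [ 0.5357 -0.0389  0.16  ] yaw 102.5 w 39.5 turn [-0.002 -0.001 -0.006] shift [-0.0222  0.1435  0.1354]
```

Call:
arm_command([
  [[-0.0055,0.036,0,0,0,-0.006],[-0.0055,0.036,0,0,0,0],[-0.0055,0.036,0,0,0,0],[-0.0055,0.0355,0,0,0,0],[0,0,0.03,0,0,0],[0,0,0.035,0,0,0],[0,0,0.035,0,0,0],[0,0,0.022,0,0,0],[0,0,0.008,0,0,0],[0,0,0,0,0,0]],
])

```text
clock: 41.48
position: [0.6809, -0.0284, 0.0307]
ee_rot: [-1.959, -2.455, 0.001]
force: [0.1, -0.2, -0.8]
width: 0.432
gripper_force: 15.0
```

```bash
python3 -c "
from h import *
go(.6805,-.0288,.0244,102.8);print(pose()[0]['force'])"
```

```text
t 41.48 at [ 0.6809 -0.0284  0.0307] yaw 102.8 w 39.6 turn [-0.001 -0.     0.   ] shift [-0.0003 -0.0004  0.0063]
[ 0.07775617 -0.24991109 -0.84612443]
```

Call:
arm_command([
  [[0,0,0.004,0,0,0],[0,0,0.002,0,0,0],[0,0,0,0,0,0],[0,0,0,0,0,0]],
])

```text
clock: 41.98
position: [0.6813, -0.0286, 0.0254]
ee_rot: [1.958, 2.456, 0.0]
force: [1.0, 0.0, -1.3]
width: 0.431
gripper_force: 15.0
```

Call:
arm_command([
  [[0,0,0,0,0,0],[0,0,0,0,0,0],[0,0,0,0,0,0],[0,0,-0.03,0,0,0],[0,0,-0.05,0,0,0],[0,0,-0.05,0,0,0],[0,0,-0.05,0,0,0],[0,0,-0.05,0,0,0],[0,0,0,0,0,0]],
], jaw=0.07)

```text
clock: 43.1
position: [0.6833, -0.028, 0.2603]
ee_rot: [1.954, 2.452, 0.009]
force: [0.0, -0.1, -0.7]
width: 0.762
gripper_force: 0.0
```

Call:
arm_command([
  [[-0.01,-0.05,-0.02,0,0,0],[-0.01,-0.05,-0.02,0,0,0],[-0.01,-0.05,-0.02,0,0,0],[-0.01,-0.05,-0.02,0,0,0],[-0.01,-0.05,0,0,0,0],[0,0,0,0,0,0],[0,0,0,0,0,0],[0,0,0,0,0,0]],
])

```text
clock: 44.1
position: [0.4494, -0.1323, 0.3347]
ee_rot: [-1.956, -2.458, -0.0]
force: [-0.7, -0.4, -0.5]
width: 0.761
gripper_force: 0.0
```

```bash
python3 - <<'E'
from h import *
out=[]
for n in("scene","side"):
    d=arm.get_image(n);p=d["pixels"][:,:,::-1]
    out.append(cv2.resize(p[90:320,150:430] if n=="scene" else p[85:384,180:372],(400,560)))
    W=cloud(d);m=((W[...,2]>.008)&(W[...,2]<.09)).astype(np.uint8)
    N,L,st,_=cv2.connectedComponentsWithStats(m,connectivity=4)
    for q in range(1,N):
        if st[q,4]>100:
            c=np.median(d["pixels"][L==q],0).astype(int);P=W[L==q]
            r=cv2.minAreaRect(P[:,:2].astype(np.float32)*1000)
            if abs(c-c.mean()).max()>14 and r[1][0]<70 and r[1][1]<70: print(n,st[q,:2],np.round(r[0]),np.round(r[1]),P[:,2].max().round(3),c)
cv2.imwrite("pics/final.png",np.hstack(out))
E
```

```text
scene [274 178] [443.  43.] [52. 48.] 0.056 [73 31 20]
scene [336 194] [342. 185.] [49. 41.] 0.057 [62 37 69]
scene [ 94 221] [ 873. -167.] [30. 21.] 0.024 [27 50 96]
scene [267 237] [586. 167.] [55. 29.] 0.048 [32 88 87]
scene [326 362] [692. 436.] [38. 30.] 0.014 [121  40  31]
side [270 153] [582. 166.] [61. 30.] 0.047 [ 45 114 121]
side [218 184] [439.  42.] [50. 49.] 0.058 [95 28 26]
side [176 186] [337.  70.] [46. 44.] 0.054 [75 43 90]
side [420 250] [ 869. -171.] [22. 32.] 0.024 [ 38  72 138]
side [434 286] [ 864. -260.] [32. 20.] 0.018 [ 41  77 148]
side [255 369] [ 466. -384.] [33. 28.] 0.034 [185 111  64]
```

View pics/final.png

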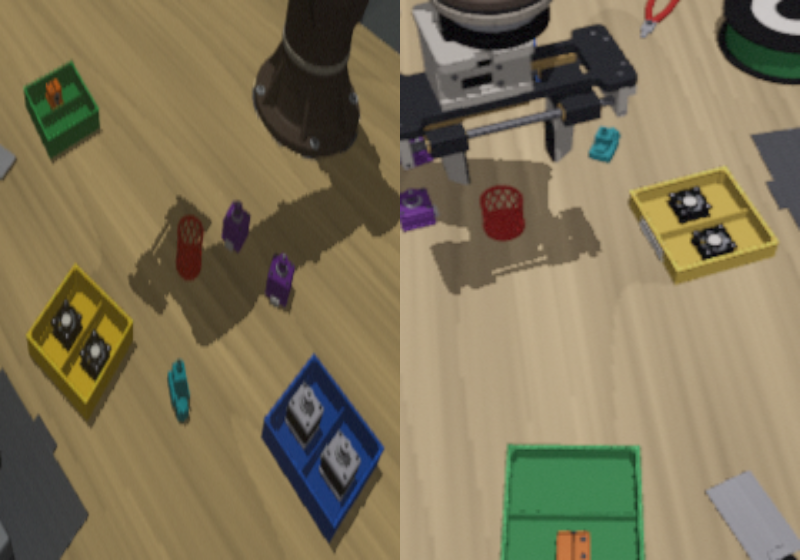

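Both motors are upright in separate blue bays at (305,408) and (342,462), the fans lie flat in separate yellow bays at (67,325) and (95,352), and the clamp stands on its base in the green tray at (53,93). The pot and boat have not moved. Handing in.

```bash
python3 -c "
from cell import arm
print(arm.sign_off())"
```

```text
the job is handed in; nothing more can be done
None
```

I sorted both motors, both fans and the clamp into their trays, one to a bay, with the boat and pot left where they stood. I handed the job in at about 44 s of the 138 s allowed, and the sign-off call returned no verdict.

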